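# Heft the tins and stow the heavy one in the tilt-out bin

### The arm

A 6-joint arm with a two-finger parallel gripper is mounted at the origin on the work surface. World frame = base frame: x ahead of the robot, y to its left, z up, the work surface at z = 0. Lengths are in m, angles in rad, forces in N, time in s.
With the tool pointing down it reaches from about 0.375 to 0.9 m from the base axis. Payload 3.1 kg.
Tool frame: the origin (TCP) lies on the mounting face of the last link; the fingertips stand 182 mm ahead of it and the grasp point (between the pads) lies 164 mm ahead of it; z points along the fingers, y is the direction in which the jaws open and shut (so a half turn about z gives the same grasp; the last joint's range is limited). The gripper opens to 87 mm and grips with 3 to 60 N. Pads are 19 mm wide; open, the fingers measure 117 mm over their backs; the gripper's body (75 mm by 190 mm) begins 51 mm behind the grasp point.
Start: joints at [-1.419, 0.527, 1.433, -0, 1.181, -0.178], TCP at [0.203, -0.591, 0.405] pointing down, gripper open.
Joint ranges: [-3.08, 3.08], [-0.75, 2.2], [0.22, 2.44], [-1.43, 4.57], [0, 2.65], [-2.85, 2.85]. Speed limits (rad/s): [2.79, 2.79, 3.14, 3.14, 3.14, 3.14].

### API

Orientations are given as a unit quaternion [x, y, z, w].
In Python, from rig import robot, camera, camera_model gives the robot as it stands.
- The arm moves only by the tool drive_tool, never from a script. Its argument "plan" is a list that holds one entry, the list of rows, each a list of 6 numbers: the shift along the world's x, y, z in units of 2.5 cm (1.0 is 2.5 cm), then the turn, a rotation vector about the world's x, y, z in units of 6 degrees (1.0 is 6 degrees). A call has 1 to 8 rows; each row shifts and turns the commanded pose from where the row before left it; what a row does not reach is not made up. A row lasts 1/8 s, in which the tool goes at most 62.5 mm and 10.7 degrees, less where a joint would pass 70% of its speed; a pose out of reach is approached as far as the arm can. A call with a number of a shift or a turn outside -1 to 1 is refused whole. A call with a gripper value outside its range is refused whole. "grip" is the closure, from 0 (fully open) to 1 (shut), set as the call begins (left out, the last holds). The fingers move at their own pace and stop on an object; "force" is the grip in N (left out, the last holds). Time passes only in rows, so rows that do not move let the fingers close. It gives the time, the measured TCP pose, the force and the opening at its end, in the units of the state.
- robot.get_obs(): the state, without advancing time (a new reading comes with each control period).
- camera(name): name is "scene" or "top" or "wrist"; returns the picture (384x512x3 uint8, red, green, blue); there is no depth.
- camera_model(name): a dict with "K" (3x3 intrinsics, pixels), "k1" (the pictures are not rectified: a ray, as slopes to the right and down, at radius r is drawn at 1 + k1 r^2 times it, then the intrinsics apply), "world_to_cam" (4x4, takes a point from world to camera coordinates); the wrist camera has in their place "tool_from_camera" (4x4, takes a point from camera to tool coordinates, whose origin is the TCP and whose axes are the flange's). Camera axes: x right, y up, looking along -z (the intrinsics and any distortion apply to the point x, -y, -z); pixel columns grow to the right and rows downward; lengths in m; the calibration is good to about 2 mm. A picture is of the moment at which its call begins: read the wrist's pose just before it. camera_model takes no time and is no camera call.
- robot.hand_in(): hands the job in, once; it reports no verdict.
The state is a dict: "time": time; "q": joint angles; "joint_velocities": joint speeds; "joint_torque": joint torques, N m; "position": TCP position; "tool_rot": TCP orientation; "ft_force": force on the tool from outside, world axes, zero at the start; "moment": the same for the moment, N m; "grip_width": finger opening in m.
Only numpy, scipy, OpenCV 4.12 (cv2) and the standard library are available. Lean on these libraries where they do the work, as an engineer would, in place of code of your own. Each camera call takes 0.05 s, during which the arm holds its last target.

### The job

One of the three identical closed tins on the tray has the steel paperweight in it: find out which by its weight, put that tin in the tilted-out tub of the small bin and push the tub fully shut. Leave the other two tins standing upright on the tray, and do not disturb the laptop stand, wrist rest, teacup and jar.

Things in the scene. Friction and masses are not known exactly. Their poses are not given: they have to be found in the camera images.
- tin_a_center (a point): One of three identical round steel tins, told apart only by where they stand: 56 mm diameter, 80 mm tall, lid fixed on, smooth straight sides. The point is the tin's centre, 40 mm above its underside; z along the tin's axis, up. Stands on the tray. One tin, any of the three, holds a steel paperweight and weighs 0.36 to 0.54 kg; each of the other two holds a bit of cork and weighs 0.10 to 0.17 kg. The contents have 2 mm of play and cannot be seen
- tin_b_center (a point): Another of three identical round steel tins, told apart only by where they stand: 56 mm diameter, 80 mm tall, lid fixed on, smooth straight sides. The point is the tin's centre, 40 mm above its underside; z along the tin's axis, up. Stands on the tray. One tin, any of the three, holds a steel paperweight and weighs 0.36 to 0.54 kg; each of the other two holds a bit of cork and weighs 0.10 to 0.17 kg. The contents have 2 mm of play and cannot be seen
- tin_c_center (a point): The third of three identical round steel tins, told apart only by where they stand: 56 mm diameter, 80 mm tall, lid fixed on, smooth straight sides. The point is the tin's centre, 40 mm above its underside; z along the tin's axis, up. Stands on the tray. One tin, any of the three, holds a steel paperweight and weighs 0.36 to 0.54 kg; each of the other two holds a bit of cork and weighs 0.10 to 0.17 kg. The contents have 2 mm of play and cannot be seen
- tray: Birch plywood lap tray, 320 mm (x) by 480 mm (y), does not move when touched. Origin: centre of its underside. Its floor is 12 mm above the ledge, a rim 8 mm wide runs round it 22 mm above the ledge
- bin: Case of the tilt-out bin, grey plastic, fixed to the ledge: 110 mm deep (x), 166 mm wide (y), base 10 mm thick, side walls 100 mm and back wall 108 mm high, open at top and front. Origin: centre of its underside; its x axis points from the open front to the back wall, so its front faces -x
- tub (a joint): Tilt of the tub (rad): 0 fully shut against its stop, front flush with the case; grows as its top tilts out to the case's -x, up to 0.66. Hinge line: level, along y, 55 mm in front of the bin's origin, 12 mm above the ledge. Friction (0.25 N m) holds it where left: 3 to 5 N at the front rim shuts it if the push follows the rim's rising arc, up to 12 N if it goes straight. Starts tilted out
- tub_floor (a point): Centre of the upper face of the white plastic tub's floor; turns with the tub: x along the floor from front to back, y across, z normal to the floor (up when shut). Inside the tub is 82 mm (x) by 142 mm (y); walls 4 mm. Side walls stand 45 mm, their front halves 70 mm, above the tub's underside
- tub_front_rim (a point): Middle of the top edge of the tub's front wall, on its outer face, 90 mm from the hinge line; push here to shut the tub. Axes as tub_floor
- tub_back_rim (a point): Middle of the top edge of the tub's back wall, 45 mm above the tub's underside and 88 mm behind the front face. Axes as tub_floor. The open mouth lies between the front and back rims
- stand: Bystander: folded aluminium laptop stand, 44 x 220 x 16 mm, lying along y at the back of the tray. Origin: centre of its underside
- wrist_rest: Bystander: blue hard silicone wrist rest, 55 x 150 x 18 mm, behind the tins. Origin: centre of its underside
- teacup: Bystander: white ceramic teacup, 76 mm diameter, 60 mm tall, handle at its +y. Origin: centre of its underside
- jar: Bystander: squat glass jar with a twist cap, 66 mm diameter, 65 mm tall. Origin: centre of its underside
Things that resemble listed ones, but are neither listed nor needed, are in the scene too. Leave any green look-alike of the part that bears tin_b_center alone.

How it is judged:
By the outcome, as a careful person would: the job done as asked, in the order asked, and still so for the second after the job is handed in, with the robot touching nothing.
It also fails if it takes over 72 s, if anything falls off the work surface, if the arm or the gripper's body presses on something with over 40 N, if the wrist force passes 120 N, or if a joint passes its speed limit or range.

## Working session

There is one attempt and no reset: what is moved stays moved. The work goes in short steps, Python scripts to look and compute and a tool call to move; the robot and the scene stay as the last step left them, time stands still between calls to the robot, and variables do not carry over. Pictures are saved under pics/ and viewed, and the job is handed in when it is done.

Besides the shell and the picture viewer there is one more tool, called after "Emit:" by a JSON object that holds its "fn" and its "kwargs". drive_tool: Moves the arm, as the interface text tells. Shifts and turns lie within -1 to 1; 1 stands for 2.5 cm of shift or 6 degrees of turn. Its arguments: {"type":"object","properties":{"plan":{"type":"array","items":{"type":"array","items":{"type":"array","items":{"type":"number","minimum":-1,"maximum":1}}}},"grip":{"type":"number"},"force":{"type":"number"}},"required":["plan"]}

```bash
ls; mkdir -p pics
python3 - <<'E'
from rig import robot,camera,camera_model
import cv2,numpy as np
o=robot.get_obs()
print({k:np.round(v,4).tolist() for k,v in o.items()})
for n in ["scene","top","wrist"]:
    cv2.imwrite(f"pics/{n}0.png",camera(n)[:,:,::-1]); print(n,camera_model(n))
E
```

```text
pics
{'time': 0.0, 'q': [-1.4185, 0.5285, 1.4339, 0.0, 1.1814, -0.1785], 'joint_velocities': [0.0017, -0.0003, -0.0015, 0.0001, 0.0014, 0.0005], 'joint_torque': [-0.0003, -44.0039, -17.659, 0.0633, 0.0581, -0.0002], 'position': [0.203, -0.5908, 0.4038], 'tool_rot': [0.9864, 0.1646, 0.0, -0.0011], 'ft_force': [0.0525, -0.3069, -0.0966], 'moment': [-0.0423, 0.0021, 0.022], 'grip_width': 0.0871}
scene {'K': array([[497.39980252,   0.        , 260.1988817 ],
       [  0.        , 497.39980252, 184.81364064],
       [  0.        ,   0.        ,   1.        ]]), 'k1': -0.08931363702344, 'world_to_cam': array([[ 0.53515905,  0.84470743, -0.0086107 , -0.2986905 ],
       [-0.64703191,  0.41643366,  0.6386961 ,  0.25760613],
       [ 0.54309713, -0.3362326 ,  0.76941091, -1.83654214],
       [ 0.        ,  0.        ,  0.        ,  1.        ]])}
top {'K': array([[466.00677836,   0.        , 257.56408082],
       [  0.        , 466.00677836, 191.2222441 ],
       [  0.        ,   0.        ,   1.        ]]), 'k1': -0.1375016984095985, 'world_to_cam': array([[-0.01259602, -0.99978879,  0.01623935,  0.01480714],
       [ 0.99016122, -0.0102079 ,  0.13955846, -0.53344543],
       [-0.13936322,  0.01783746,  0.99008066, -1.4749101 ],
       [ 0.        ,  0.        ,  0.        ,  1.        ]])}
wrist {'K': array([[286.38584489,   0.        , 257.99833659],
       [  0.        , 286.38584489, 193.64762034],
       [  0.        ,   0.        ,   1.        ]]), 'k1': -0.03974033869768753, 'tool_from_camera': array([[ 5.80682556e-05,  9.65116324e-01,  2.61821462e-01,
         7.22353670e-02],
       [ 9.99999898e-01,  6.14006349e-05, -4.48118362e-04,
         1.53213542e-04],
       [-4.48562351e-04,  2.61821461e-01, -9.65116222e-01,
         2.06329250e-02],
       [ 0.00000000e+00,  0.00000000e+00,  0.00000000e+00,
         1.00000000e+00]])}
```

View pics/scene0.png

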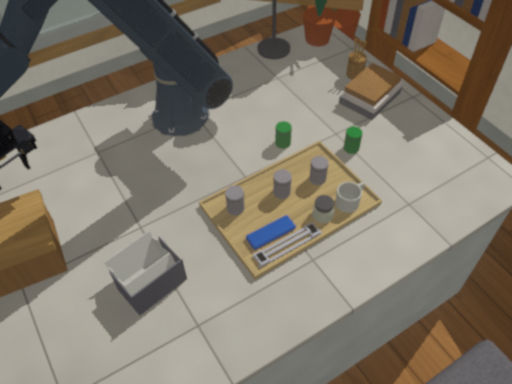

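View pics/top0.png

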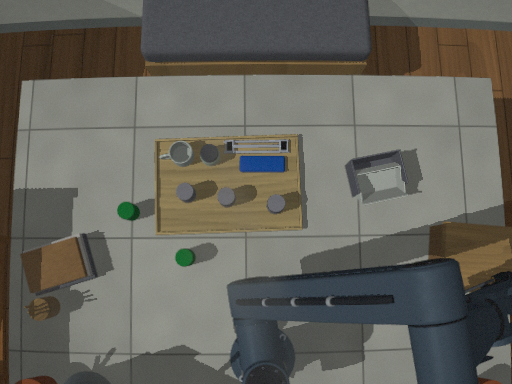

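View pics/wrist0.png

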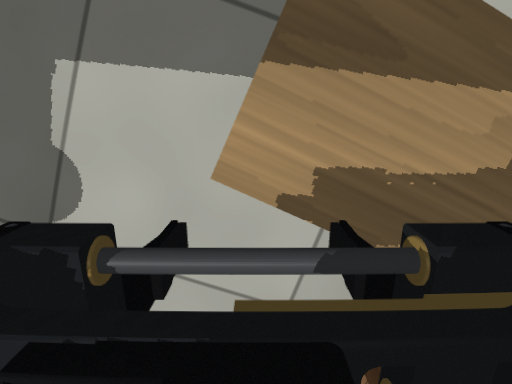

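The scene and top views show three grey tins on the tray, at top pixels (186,192), (227,197) and (276,203). The green look-alikes at (128,211) and (185,257) are off the tray. The bin is at (378,177), with its tub tilted toward the robot. Next I'll enlarge and measure.

```bash
python3 - <<'E'
import cv2
a=cv2.imread('pics/top0.png')
cv2.imwrite('pics/top_tray.png',cv2.resize(a[130:240,150:310],None,fx=5,fy=5,interpolation=cv2.INTER_CUBIC))
cv2.imwrite('pics/top_bin.png',cv2.resize(a[145:210,340:415],None,fx=9,fy=9,interpolation=cv2.INTER_CUBIC))
b=cv2.imread('pics/scene0.png')
cv2.imwrite('pics/sc_bin.png',cv2.resize(b[225:315,95:195],None,fx=6,fy=6,interpolation=cv2.INTER_CUBIC))
E
cat > h.py <<'E'
import numpy as np,cv2
from rig import robot,camera,camera_model
def undist(m,u,v):
    K=m["K"];x=(u-K[0,2])/K[0,0];y=(v-K[1,2])/K[1,1];X,Y=x,y
    for _ in range(30):
        s=1+m["k1"]*(X*X+Y*Y);X,Y=x/s,y/s
    return np.array([X,-Y,-1.])
def Tq(q):
    from scipy.spatial.transform import Rotation as R
    return R.from_quat(q).as_matrix()
def c2w(name,obs=None):
    m=camera_model(name)
    if name=="wrist":
        o=obs or robot.get_obs();T=np.eye(4);T[:3,:3]=Tq(o["tool_rot"]);T[:3,3]=o["position"]
        return m,T@m["tool_from_camera"]
    return m,np.linalg.inv(m["world_to_cam"])
def pix2z(name,u,v,z,obs=None):
    m,C=c2w(name,obs);d=C[:3,:3]@undist(m,u,v);o=C[:3,3]
    return o+d*(z-o[2])/d[2]
def proj(name,P,obs=None):
    m,C=c2w(name,obs);p=np.linalg.inv(C)@np.r_[P,1]
    x,y=p[0]/-p[2],-p[1]/-p[2];s=1+m["k1"]*(x*x+y*y);K=m["K"]
    return np.array([K[0,0]*x*s+K[0,2],K[1,1]*y*s+K[1,2]])
def ray(name,u,v,obs=None):
    m,C=c2w(name,obs);d=C[:3,:3]@undist(m,u,v);return C[:3,3],d/np.linalg.norm(d)
E
```

```text
(no output)
```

View pics/top_tray.png

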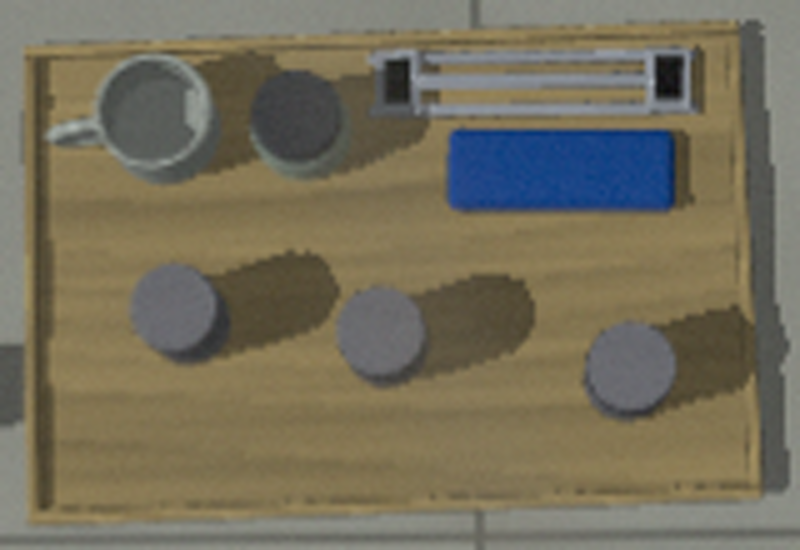

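View pics/top_bin.png

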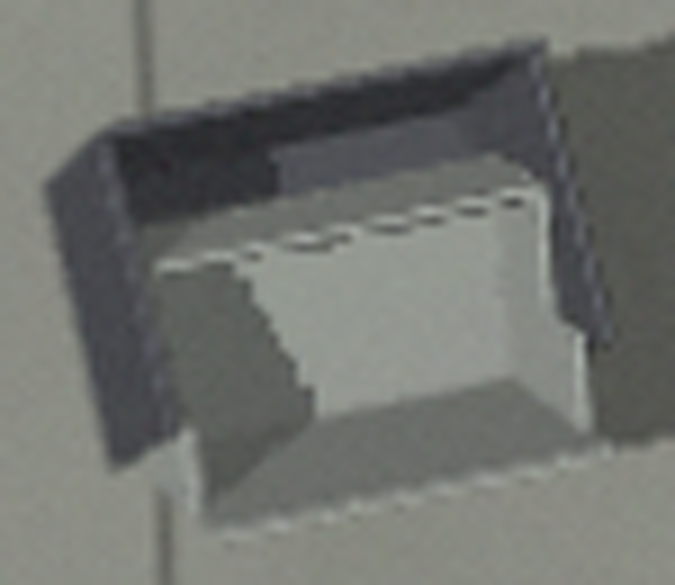

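View pics/sc_bin.png

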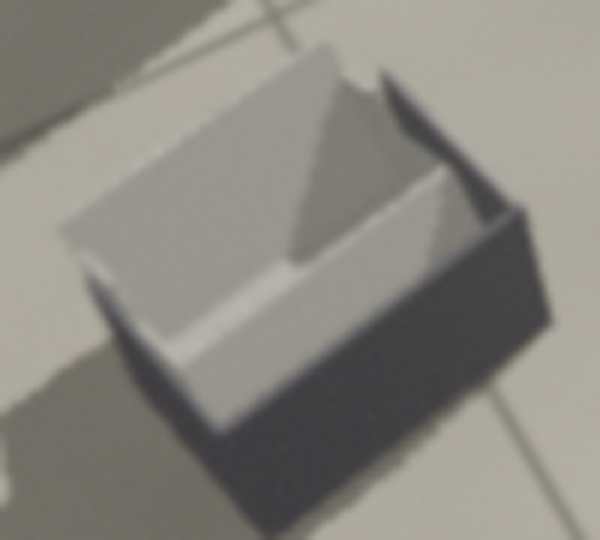

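```bash
cat > fit.py <<'E'
from h import *
from scipy.optimize import least_squares
def bl(p,P):
    c,s=np.cos(p[2]),np.sin(p[2]);return np.array([p[0]+c*P[0]-s*P[1],p[1]+s*P[0]+c*P[1],P[2]])
def tub(p,dx,y,dz):
    t=p[3];return bl(p,[-.055+dx*np.cos(t)-dz*np.sin(t),y,.012+dx*np.sin(t)+dz*np.cos(t)])
if __name__=="__main__":
    T=lambda a,b:(340+(a+.5)/9-.5,145+(b+.5)/9-.5)
    S=lambda a,b:(95+(a+.5)/6-.5,225+(b+.5)/6-.5)
    obs=[("top",T(105,130),lambda p:bl(p,[.055,.083,.108])),
    ("top",T(547,40),lambda p:bl(p,[.055,-.083,.108])),
    ("top",T(113,470),lambda p:bl(p,[-.055,.083,0])),
    ("top",T(205,528),lambda p:tub(p,0,.075,.09)),("top",T(605,447),lambda p:tub(p,0,-.075,.09)),
    ("top",T(155,268),lambda p:tub(p,.088,.075,.045)),("top",T(545,190),lambda p:tub(p,.088,-.075,.045)),
    ("scene",S(218,437),lambda p:bl(p,[.055,-.083,.108])),("scene",S(522,208),lambda p:bl(p,[.055,.083,.108])),
    ("scene",S(268,537),lambda p:bl(p,[.055,-.083,0])),("scene",S(550,322),lambda p:bl(p,[.055,.083,0])),
    ("scene",S(60,230),lambda p:tub(p,0,-.075,.09)),("scene",S(328,45),lambda p:tub(p,0,.075,.09)),
    ("scene",S(175,360),lambda p:tub(p,.088,-.075,.045)),("scene",S(445,168),lambda p:tub(p,.088,.075,.045))]
    f=lambda p:np.concatenate([proj(n,g(p))-np.array(u) for n,u,g in obs])
    r=least_squares(f,[.55,-.35,.1,.5],loss='soft_l1')
    print(r.x,np.round(r.fun.reshape(-1,2),1).tolist())
    p=r.x
    for nm,a in [("front",tub(p,0,0,.09)),("back",tub(p,.088,0,.045)),("floor",tub(p,.045,0,.004)),("hinge",tub(p,0,0,0))]: print(nm,np.round(a,4))
    # tins: lid centres at z=.092
    t=lambda a,b:(150+(a+.5)/5-.5,130+(b+.5)/5-.5)
    for c in [(175,307),(382,329),(631,364)]:
        print("tin",np.round(pix2z("top",*t(*c),.092),4), "scene px of that", np.round(proj("scene",pix2z("top",*t(*c),.092)),1))
    for c,z in [((562,170),.03),((296,117),.077),((156,113),.072)]: print("by",np.round(pix2z("top",*t(*c),z),4))
E
python3 fit.py
```

```text
[ 0.58587161 -0.37820892  0.18835598  0.43049179] [[-0.1, -0.4], [0.5, -0.1], [-0.5, 0.1], [0.8, 1.0], [1.3, 0.6], [-1.0, -0.2], [0.2, -0.5], [-0.4, -0.2], [0.7, -0.5], [-0.2, 1.5], [1.0, 0.4], [-1.0, -1.5], [-0.4, -2.0], [0.4, 1.5], [1.2, 0.1]]
front [ 0.495  -0.3955  0.0938]
back [ 0.592  -0.377   0.0896]
floor [ 0.5704 -0.3812  0.0344]
hinge [ 0.5318 -0.3885  0.012 ]
tin [0.5289 0.238  0.092 ] scene px of that [319.  161.5]
tin [0.5137 0.1084 0.092 ] scene px of that [282.1 175.3]
tin [ 0.4901 -0.0468  0.092 ] scene px of that [234.5 191.6]
by [ 0.6262 -0.0072  0.03  ]
by [0.653  0.1638 0.077 ]
by [0.6579 0.2545 0.072 ]
```

Run:
```python
import cv2
b=cv2.imread('pics/scene0.png')
cv2.imwrite('pics/sc_tray.png',cv2.resize(b[140:275,195:385],None,fx=4,fy=4,interpolation=cv2.INTER_CUBIC))
```

```text
(no output)
```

View pics/sc_tray.png

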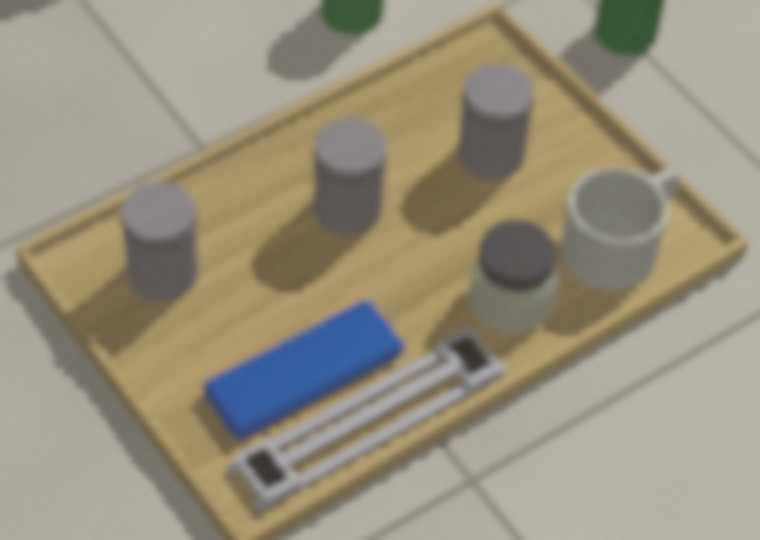

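The scene lids at (319,163), (282,177) and (235,193) match the top-derived positions to about 1.5 px. The bin fit residuals are within 2 px, tilt about 0.43 rad. I'll fly to the nearest tin, C at (0.49,-0.047), and turn the tool to the bin's yaw (0.188) on the way.

Emit:
{"fn": "drive_tool", "kwargs": {"plan": [[[0.53,1,0,0,0,-0.17],[0.53,1,0,0,0,-0.17],[0.53,1,0,0,0,-0.17],[0.53,1,0,0,0,-0.17],[0.53,1,0,0,0,-0.17],[0.53,1,0,0,0,-0.17],[0.53,1,0,0,0,-0.17],[0.53,1,0,0,0,-0.18]]], "grip": 0, "force": 25}}

```text
time: 1.15
position: [0.3093, -0.3902, 0.4046]
tool_rot: [0.996, 0.093, -0.0, -0.0]
ft_force: [0.4, 0.6, 0.0]
grip_width: 0.087
```

Emit:
{"fn": "drive_tool", "kwargs": {"plan": [[[0.53,1,0,0,0,0],[0.53,1,0,0,0,0],[0.53,1,0,0,0,0],[0.53,1,0,0,0,0],[0.53,1,0,0,0,0],[0.53,1,0,0,0,0],[0.53,1,0,0,0,0],[0.53,1,0,0,0,0]]]}}

```text
time: 2.15
position: [0.4153, -0.1902, 0.4046]
tool_rot: [0.996, 0.093, -0.0, -0.0]
ft_force: [-0.1, -0.2, 0.1]
grip_width: 0.0873
```

Emit:
{"fn": "drive_tool", "kwargs": {"plan": [[[0.5,1,-0.5,0,0,0],[0.5,1,-0.5,0,0,0],[0.5,1,-0.5,0,0,0],[0.5,1,-0.5,0,0,0],[0.5,1,-0.5,0,0,0],[0,0.7,-0.5,0,0,0],[0,0,0,0,0,0],[0,0,0,0,0,0]]]}}

```text
time: 3.15
position: [0.4774, -0.049, 0.3299]
tool_rot: [0.996, 0.093, 0.0, 0.0]
ft_force: [0.4, 0.2, 0.7]
grip_width: 0.0869
```

Run:
```python
from h import *
o=robot.get_obs();im=camera("wrist")
print({k:np.round(o[k],4).tolist() for k in("time","position","tool_rot","ft_force","moment","q")})
g=o["position"]+Tq(o["tool_rot"])[:,2]*.164;print(g,Tq(o["tool_rot"])[:,0])
for P in [(.4901,-.0468,.092)]: print(proj("wrist",np.array(P),o))
cv2.imwrite("pics/w1.png",im[:,:,::-1])
```

```text
{'time': 3.15, 'position': [0.4774, -0.049, 0.3299], 'tool_rot': [0.9956, 0.0935, 0.0, 0.0002], 'ft_force': [0.3876, 0.2213, 0.7017], 'moment': [0.0218, -0.0323, -0.0465], 'q': [-0.3357, 0.4524, 1.8656, -0.0005, 0.8234, 1.0482]}
[ 0.47737891 -0.04908589  0.16590784] [9.82521202e-01 1.86150711e-01 1.31854049e-05]
[257.94270726 194.13520487]
```

View pics/w1.png

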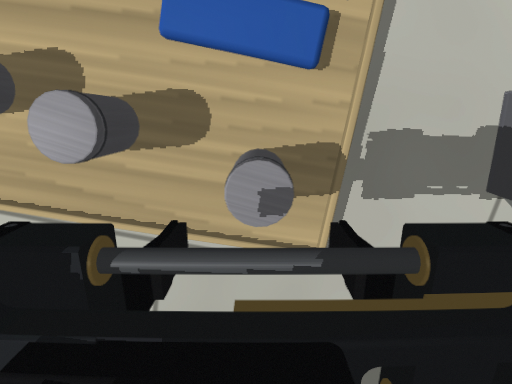

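The wrist view shows tin C's lid centred at about (259,188), where (258,194) was predicted. That puts it about 5 mm further in +x, which the scene view also suggested. I'll recompute.

Run:
```python
from h import *
o=robot.get_obs()
print(pix2z("wrist",259,188,.092,o), pix2z("wrist",67,127,.092,o))
print(pix2z("wrist",190,188,.092,o))
```

```text
[ 0.49538899 -0.04700552  0.092     ] [0.51522983 0.10417355 0.092     ]
[0.48537241 0.00617262 0.092     ]
```

Emit:
{"fn": "drive_tool", "kwargs": {"plan": [[[0.67,0.08,-0.4,0,0,0],[0,0,-0.9,0,0,0],[0,0,-0.9,0,0,0],[0,0,-0.9,0,0,0],[0,0,-0.74,0,0,0],[0,0,0,0,0,0],[0,0,0,0,0,0]]]}}

```text
time: 4.08
position: [0.495, -0.0469, 0.234]
tool_rot: [0.996, 0.093, 0.001, 0.0]
ft_force: [0.6, -0.4, 0.4]
grip_width: 0.087
```

Emit:
{"fn": "drive_tool", "kwargs": {"plan": [[[0,0,0,0,0,0],[0,0,0,0,0,0],[0,0,0,0,0,0],[0,0,0,0,0,0],[0,0,0,0,0,0]]], "grip": 1, "force": 25}}

```text
time: 4.7
position: [0.4943, -0.0465, 0.234]
tool_rot: [0.996, 0.094, 0.0, -0.0]
ft_force: [-0.2, -0.0, 2.4]
grip_width: 0.0546
```

Emit:
{"fn": "drive_tool", "kwargs": {"plan": [[[0,0,0.5,0,0,0],[0,0,0.5,0,0,0],[0,0,0.3,0,0,0],[0,0,0,0,0,0],[0,0,0,0,0,0]]]}}

```text
time: 5.32
position: [0.4941, -0.0465, 0.2662]
tool_rot: [0.996, 0.094, -0.0, -0.0]
ft_force: [-0.2, -0.4, -4.7]
grip_width: 0.0544
```

Emit:
{"fn": "drive_tool", "kwargs": {"plan": [[[0,0,0,0,0,0],[0,0,0,0,0,0]]]}}

```text
time: 5.58
position: [0.4942, -0.0466, 0.2659]
tool_rot: [0.996, 0.094, -0.0, -0.0]
ft_force: [-0.2, 0.4, -3.5]
grip_width: 0.055
```

Emit:
{"fn": "drive_tool", "kwargs": {"plan": [[[0,0,0,0,0,0],[0,0,0,0,0,0]]]}}

```text
time: 5.82
position: [0.4943, -0.0466, 0.2662]
tool_rot: [0.996, 0.094, -0.0, -0.0]
ft_force: [0.0, 0.7, -4.5]
grip_width: 0.0543
```

Run:
```python
from h import *
for i in range(4):
    o=robot.get_obs(); im=camera("wrist"); print(o["time"],o["ft_force"],o["moment"],o["joint_torque"],o["grip_width"])
cv2.imwrite("pics/w2.png",im[:,:,::-1])
```

```text
5.825 [ 0.02379073  0.74794983 -4.47219974] [ 0.10297661  0.00532239 -0.03965571] [-1.74652047e-03 -3.97407675e+01 -9.58230615e+00  3.65223060e-02
 -2.62668013e-02 -8.08788718e-05] 0.05433230313600722
5.875 [-0.36633466 -0.09088744 -4.30779108] [ 0.01427889 -0.01489078 -0.02167615] [-1.43022389e-03 -3.97389686e+01 -9.58574384e+00  3.65453877e-02
 -2.68742081e-02 -5.01304419e-05] 0.05488938659987442
5.925 [ 0.97701044  0.03334838 -4.69659575] [ 0.05448529 -0.00675963  0.05236497] [-1.24365648e-03 -3.97390759e+01 -9.58876044e+00  3.66611697e-02
 -2.71908852e-02 -5.93663367e-05] 0.054885897150951
5.975 [-0.77091572 -0.05274789 -4.72687479] [ 0.01391356 -0.01497223 -0.01624504] [-1.26035546e-03 -3.97407782e+01 -9.59102243e+00  3.66855366e-02
 -2.75684218e-02 -5.12502186e-05] 0.05512200848345447
```

View pics/w2.png

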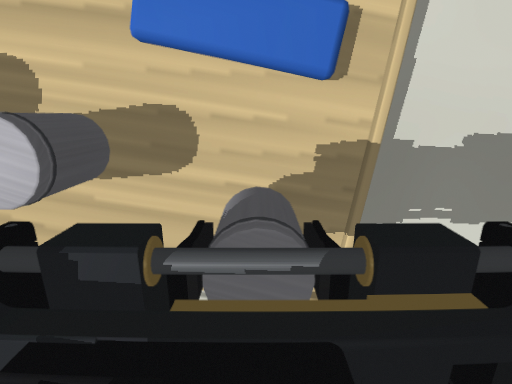

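Tin C pulls about -4.5 N (roughly 0.46 kg), and a cork tin would be at most 1.7 N, so C is the heavy one. I'll carry it to a hover near the bin and remeasure there.

Emit:
{"fn": "drive_tool", "kwargs": {"plan": [[[0,0,1,0,0,0],[0,-0.5,1,0,0,0],[0,-1,1,0,0,0],[0,-1,1,0,0,0],[0,-1,1,0,0,0],[0,-1,0.36,0,0,0],[0,-1,0,0,0,0],[0,-1,0,0,0,0]]]}}

```text
time: 7.02
position: [0.4938, -0.2096, 0.4003]
tool_rot: [0.996, 0.094, -0.0, -0.0]
ft_force: [0.3, -0.4, -3.3]
grip_width: 0.0551
```

Emit:
{"fn": "drive_tool", "kwargs": {"plan": [[[0,-1,0,0,0,0],[0,-1,0,0,0,0],[0,-1,0,0,0,0],[0,-1,0,0,0,0],[0,-1,0,0,0,0],[0,-0.7,0,0,0,0],[0,0,0,0,0,0],[0,0,0,0,0,0]]]}}

```text
time: 8.02
position: [0.4941, -0.3509, 0.3999]
tool_rot: [0.996, 0.094, -0.0, -0.001]
ft_force: [0.4, 0.5, -5.0]
grip_width: 0.0548
```

Run:
```python
from h import *
o=robot.get_obs();im=camera("wrist")
print({k:np.round(o[k],4).tolist() for k in("time","position","tool_rot","ft_force","grip_width")})
cv2.imwrite("pics/w3.png",im[:,:,::-1])
from fit import *
p=[0.58587,-0.37821,0.18836,0.4305]
for P in [bl(p,[.055,.083,.108]),bl(p,[.055,-.083,.108]),bl(p,[-.055,.083,.1]),bl(p,[-.055,-.083,.1]),tub(p,0,.075,.09),tub(p,0,-.075,.09),tub(p,.088,.075,.045),tub(p,.088,-.075,.045)]: print(np.round(P,3),np.round(proj("wrist",P,o),1))
```

```text
{'time': 8.025, 'position': [0.4941, -0.3509, 0.3999], 'tool_rot': [0.9956, 0.0936, -0.0003, -0.0009], 'ft_force': [0.4068, 0.4637, -5.0239], 'grip_width': 0.0548}
[ 0.624 -0.286  0.108] [213.1  35.6]
[ 0.655 -0.449  0.108] [404.   36.9]
[ 0.516 -0.307  0.1  ] [218.6 160.5]
[ 0.547 -0.47   0.1  ] [387.  160.7]
[ 0.481 -0.322  0.094] [228.5 195.7]
[ 0.509 -0.469  0.094] [372.7 195.6]
[ 0.578 -0.303  0.09 ] [226.2  95.8]
[ 0.606 -0.451  0.09 ] [381.   96.4]
```

View pics/w3.png

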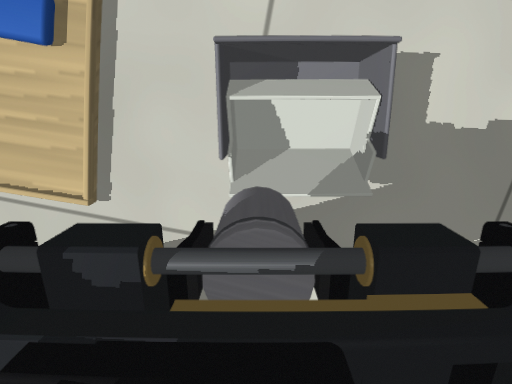

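Run:
```python
import cv2
a=cv2.imread('pics/w3.png')
cv2.imwrite('pics/w3c.png',cv2.resize(a[25:205,205:415],None,fx=3.8,fy=3.3,interpolation=cv2.INTER_CUBIC))
```

```text
(no output)
```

View pics/w3c.png

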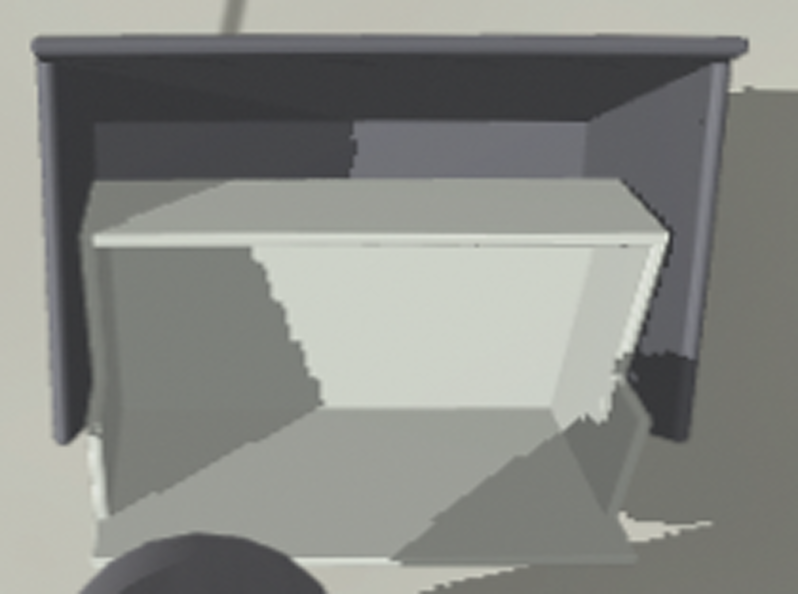

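The enlarged view puts the tub's front rim corners at (229.5,195) and (372.6,195), and the back rim at (229,96) and (381,96). All are within 2.5 px of prediction, so I'll refit with these included.

```bash
cat > fit2.py <<'E'
from fit import *
o=robot.get_obs()
W=lambda a,b:np.array((205+a/3.8,25+b/3.3))
obs=[(W(32,38),lambda p:bl(p,[.055,.083,.108])),(W(748,38),lambda p:bl(p,[.055,-.083,.108])),
(W(55,440),lambda p:bl(p,[-.055,.083,.1])),(W(690,440),lambda p:bl(p,[-.055,-.083,.1])),
(W(93,562),lambda p:tub(p,0,.075,.09)),(W(637,562),lambda p:tub(p,0,-.075,.09)),
(W(90,235),lambda p:tub(p,.088,.075,.045)),(W(668,235),lambda p:tub(p,.088,-.075,.045))]
p0=np.array([0.58587,-0.37821,0.18836,0.4305])
f=lambda p:np.concatenate([proj("wrist",g(p),o)-u for u,g in obs]+[(p-p0)/[.003,.003,.02,.05]])
r=least_squares(f,p0);p=r.x
print(p,np.round(r.fun,1))
th=p[3]
for nm,a in [("front",tub(p,0,0,.09)),("back",tub(p,.088,0,.045)),("floor",tub(p,.045,0,.004))]: print(nm,np.round(a,4))
n=tub(p,0,0,1)-tub(p,0,0,0)
for gap in(.004,.07,.1):
    g=tub(p,.045,0,.004+.058+gap); print(gap,"grasp",g,"TCP",g+.164*n)
print("axis",-th*np.array([-np.sin(p[2]),np.cos(p[2]),0])/np.radians(6))
E
python3 fit2.py
```

```text
[ 0.58662066 -0.37797558  0.19299283  0.43725508] [-0.4 -1.3  2.1 -0.8 -0.5  1.9  0.8  1.4 -0.5  0.5  0.4 -0.1 -2.5 -0.2
  0.5 -0.3  0.3  0.1  0.2  0.1]
front [ 0.4952 -0.3958  0.0935]
back [ 0.5922 -0.3769  0.09  ]
floor [ 0.571  -0.381   0.0347]
0.004 grasp [ 0.54522207 -0.38606591  0.090846  ] TCP [ 0.47706485 -0.39938554  0.23941646]
0.07 grasp [ 0.51779294 -0.39142625  0.15063655] TCP [ 0.44963573 -0.40474589  0.29920701]
0.1 grasp [ 0.50532516 -0.39386277  0.17781407] TCP [ 0.43716794 -0.4071824   0.32638453]
axis [ 0.80084431 -4.09795904 -0.        ]
```

Emit:
{"fn": "drive_tool", "kwargs": {"plan": [[[-0.38,-0.375,-0.49,0.133,-0.683,0],[-0.38,-0.375,-0.49,0.133,-0.683,0],[-0.38,-0.375,-0.49,0.133,-0.683,0],[-0.38,-0.375,-0.49,0.133,-0.683,0],[-0.38,-0.375,-0.49,0.133,-0.683,0],[-0.38,-0.375,-0.49,0.133,-0.683,0],[0,0,0,0,0,0],[0,0,0,0,0,0]]]}}

```text
time: 9.07
position: [0.4377, -0.4072, 0.3273]
tool_rot: [0.972, 0.092, 0.215, -0.021]
ft_force: [-0.4, 0.1, -3.9]
grip_width: 0.0546
```

Run:
```python
from fit import *
o=robot.get_obs()
R=Tq(o["tool_rot"]);print(o["time"],o["position"],R[:,2],R[:,1],o["ft_force"])
p=[0.58662066,-0.37797558,0.19299283,0.43725508]
n=tub(p,0,0,1)-tub(p,0,0,0);print("want",-n)
g=o["position"]+.164*R[:,2]; G=tub(p,.045,0,.066); print(G-g, (G-.0-g)/.025)
cv2.imwrite("pics/w4.png",camera("wrist")[:,:,::-1]);cv2.imwrite("pics/s4.png",cv2.resize(camera("scene")[150:330,50:290,::-1],None,fx=3,fy=3))
```

```text
9.075 [ 0.43772422 -0.4072138   0.32725606] [ 0.41466874  0.08116188 -0.90634573] [ 0.18795424 -0.98217583 -0.00196005] [-0.41436398  0.05774021 -3.89704234]
want [ 0.4155928   0.08121729 -0.90591742]
[ 0.03949218  0.00783734 -0.08776936] [ 1.57968736  0.31349379 -3.51077452]
```

View pics/s4.png

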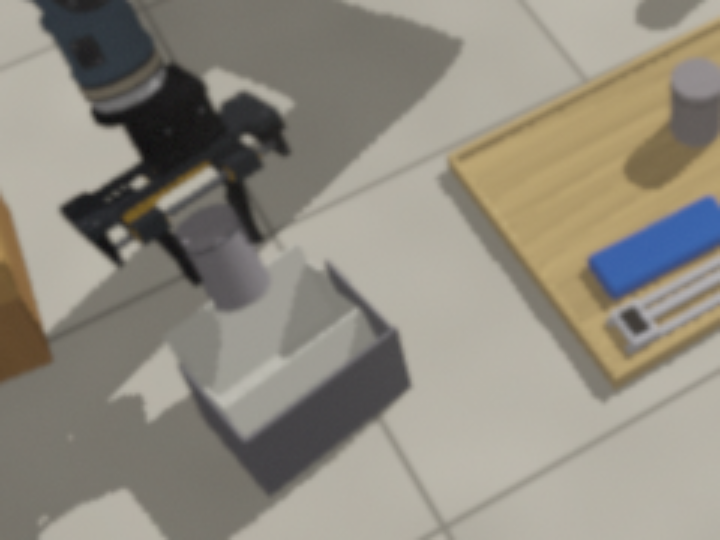

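View pics/w4.png

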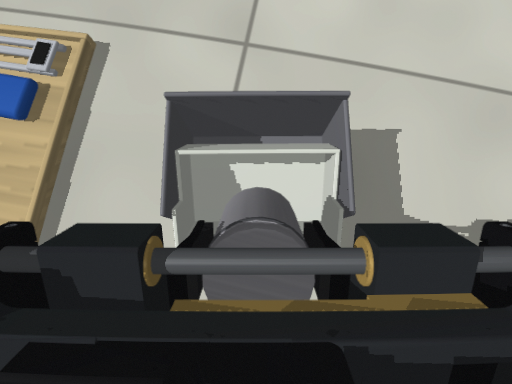

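The wrist view shows the tin laterally centred over the tub: tin at about 258, tub walls at 177 to 342. I'll lower along the tub normal.

Emit:
{"fn": "drive_tool", "kwargs": {"plan": [[[0.32,0.06,-0.7,0,0,0],[0.32,0.06,-0.7,0,0,0],[0.32,0.06,-0.7,0,0,0],[0.32,0.06,-0.7,0,0,0],[0.2,0.04,-0.44,0,0,0],[0.1,0.02,-0.22,0,0,0],[0,0,0,0,0,0],[0,0,0,0,0,0]]]}}

```text
time: 10.18
position: [0.4768, -0.4006, 0.2409]
tool_rot: [0.972, 0.091, 0.216, -0.021]
ft_force: [0.3, 0.2, -4.7]
grip_width: 0.0547
```

Emit:
{"fn": "drive_tool", "kwargs": {"plan": [[[0.03,0.005,-0.07,0,0,0],[0,0,0,0,0,0]]]}}

```text
time: 10.42
position: [0.4774, -0.4003, 0.2388]
tool_rot: [0.972, 0.091, 0.216, -0.021]
ft_force: [0.1, -0.5, -4.2]
grip_width: 0.0546
```

Run:
```python
from fit import *
o=robot.get_obs();print(o["time"],o["position"],o["ft_force"],o["grip_width"])
cv2.imwrite("pics/s5.png",cv2.resize(camera("scene")[190:330,70:250,::-1],None,fx=4,fy=4))
```

```text
10.425 [ 0.47743489 -0.40030541  0.23881873] [ 0.13768562 -0.48225302 -4.18868866] 0.054604760193136204
```

View pics/s5.png

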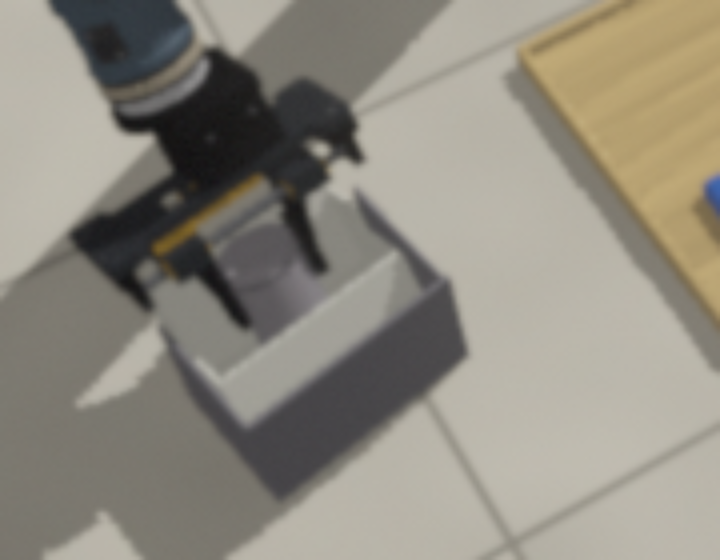

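The tin is inside the tub and no contact shows yet. I'll creep down along the normal.

Emit:
{"fn": "drive_tool", "kwargs": {"plan": [[[0.025,0.005,-0.054,0,0,0],[0,0,0,0,0,0],[0,0,0,0,0,0]]]}}

```text
time: 10.85
position: [0.4782, -0.4002, 0.2373]
tool_rot: [0.972, 0.091, 0.216, -0.021]
ft_force: [0.0, -0.6, -2.2]
grip_width: 0.0548
```

Emit:
{"fn": "drive_tool", "kwargs": {"plan": [[[0.025,0.005,-0.054,0,0,0],[0,0,0,0,0,0],[0,0,0,0,0,0]]]}}

```text
time: 11.22
position: [0.4789, -0.4001, 0.236]
tool_rot: [0.972, 0.091, 0.216, -0.021]
ft_force: [-0.6, -0.0, -0.9]
grip_width: 0.0548
```

Emit:
{"fn": "drive_tool", "kwargs": {"plan": [[[0.015,0.003,-0.036,0,0,0],[0,0,0,0,0,0],[0,0,0,0,0,0]]]}}

```text
time: 11.6
position: [0.4794, -0.4, 0.2357]
tool_rot: [0.972, 0.091, 0.216, -0.021]
ft_force: [-2.1, 0.4, 4.8]
grip_width: 0.0548
```

Emit:
{"fn": "drive_tool", "kwargs": {"plan": [[[0,0,0,0,0,0],[0,0,0,0,0,0],[0,0,0,0,0,0],[0,0,0,0,0,0]]], "grip": 0.2}}

```text
time: 12.1
position: [0.4792, -0.3999, 0.2346]
tool_rot: [0.972, 0.091, 0.216, -0.022]
ft_force: [-0.5, 0.6, -0.1]
grip_width: 0.0695
```

Emit:
{"fn": "drive_tool", "kwargs": {"plan": [[[-0.1,-0.02,0.22,0,0,0],[-0.2,-0.04,0.44,0,0,0],[-0.32,-0.06,0.7,0,0,0],[-0.4,-0.08,0.87,0,0,0],[-0.4,-0.08,0.87,0,0,0],[-0.4,-0.08,0.87,0,0,0],[0,0,0,0,0,0]]]}}

```text
time: 12.98
position: [0.4331, -0.4097, 0.3371]
tool_rot: [0.972, 0.091, 0.217, -0.019]
ft_force: [-0.2, 0.4, -0.2]
grip_width: 0.0694
```

Run:
```python
from fit import *
o=robot.get_obs();print(o["time"],o["position"],o["ft_force"],o["grip_width"])
cv2.imwrite("pics/s6.png",cv2.resize(camera("scene")[190:330,70:250,::-1],None,fx=4,fy=4))
cv2.imwrite("pics/w6.png",camera("wrist")[:,:,::-1])
```

```text
12.975 [ 0.43311412 -0.40966157  0.33705574] [-0.19748827  0.444114   -0.17026964] 0.06940716220014692
```

View pics/s6.png

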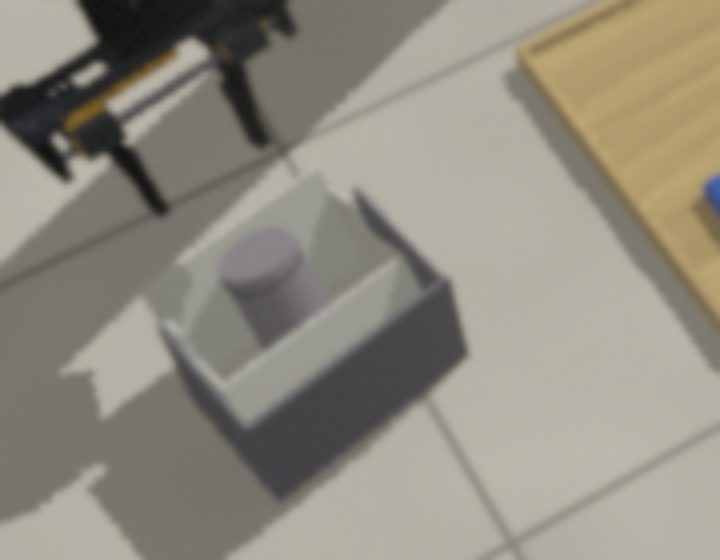

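View pics/w6.png

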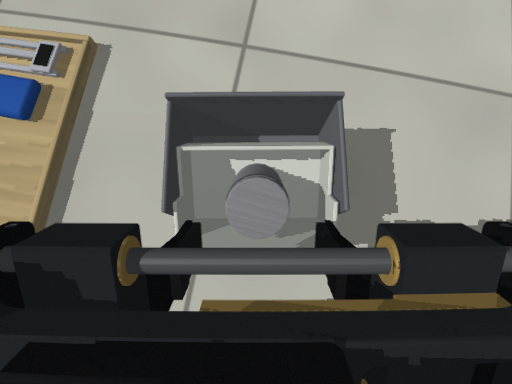

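The tin stands free in the tub. Next I'll shut the fingers, bring the tool upright, and come down in front of the rim.

Emit:
{"fn": "drive_tool", "kwargs": {"plan": [[[0.16,0.04,0,-0.133,0.683,0],[0.16,0.04,0,-0.133,0.683,0],[0.16,0.04,0,-0.133,0.683,0],[0.16,0.04,0,-0.133,0.683,0],[0.16,0.04,0,-0.133,0.683,0],[0.16,0.04,0,-0.133,0.683,0],[0,0,0,0,0,0],[0,0,0,0,0,0]]], "grip": 1, "force": 20}}

```text
time: 14.08
position: [0.4576, -0.4026, 0.3334]
tool_rot: [0.996, 0.094, 0.0, -0.001]
ft_force: [-0.4, -0.1, -0.2]
grip_width: 0.0024
```

Run:
```python
from fit import *
o=robot.get_obs();R=Tq(o["tool_rot"]);print(o["time"],o["position"],R[:,2],R[:,1],o["grip_width"])
for P in [(.4952,-.3958,.0935)]: print(proj("wrist",np.array(P),o))
cv2.imwrite("pics/w7.png",camera("wrist")[:,:,::-1])
```

```text
14.075 [ 0.45760438 -0.402595    0.33337411] [ 1.21186047e-04  1.49915202e-03 -9.99998869e-01] [ 0.18653217 -0.98244778 -0.00145024] 0.0024489658699023906
[258.70940058 161.92545549]
```

View pics/w7.png

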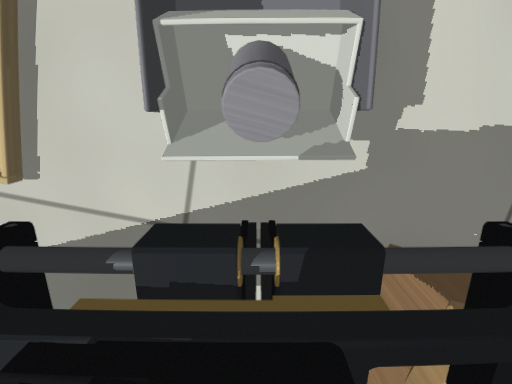

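The rim's middle is at about (259,156), about 5 mm ahead of the earlier estimate, so the tub settled slightly inward. The fingers are closed and clear of it. I'll descend.

Emit:
{"fn": "drive_tool", "kwargs": {"plan": [[[0,0,-0.8,0,0,0],[0,0,-0.8,0,0,0],[0,0,-0.8,0,0,0],[0,0,-0.65,0,0,0],[0,0,0,0,0,0],[0,0,0,0,0,0]]]}}

```text
time: 14.88
position: [0.4578, -0.4032, 0.2584]
tool_rot: [0.996, 0.093, 0.0, 0.0]
ft_force: [-0.4, -0.1, -0.1]
grip_width: 0.0008
```

Emit:
{"fn": "drive_tool", "kwargs": {"plan": [[[0.4,0.08,0,0,0,0],[0.4,0.08,0,0,0,0],[0.2,0.04,0.02,0,0,0],[0.2,0.04,0.04,0,0,0],[0.2,0.04,0.04,0,0,0],[0.2,0.04,0.04,0,0,0]]]}}

```text
time: 15.62
position: [0.4978, -0.3948, 0.2615]
tool_rot: [0.996, 0.093, -0.0, -0.0]
ft_force: [-1.4, -0.2, -0.4]
grip_width: 0.0006
```

Run:
```python
from fit import *
o=robot.get_obs();print(o["time"],o["position"],o["ft_force"])
p=[0.58662066,-0.37797558,0.19299283,0];print("shut rim",tub(p,0,0,.09))
cv2.imwrite("pics/s8.png",cv2.resize(camera("scene")[190:330,70:250,::-1],None,fx=4,fy=4))
```

```text
15.625 [ 0.49777662 -0.39482597  0.2614999 ] [-1.39882648 -0.18847859 -0.40400602]
shut rim [ 0.53264176 -0.38852442  0.102     ]
```

View pics/s8.png

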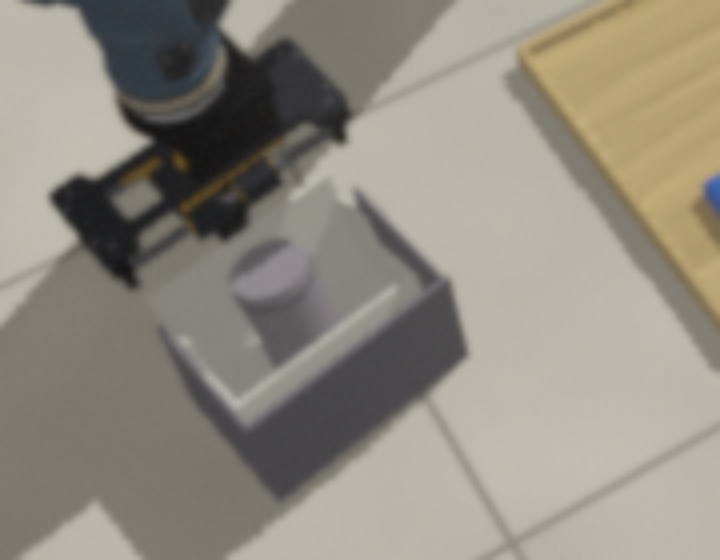

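The tub is closing at a low force of about 1.4 N. I'll keep pushing slowly until it stops.

Emit:
{"fn": "drive_tool", "kwargs": {"plan": [[[0.2,0.04,0.03,0,0,0],[0.2,0.04,0.03,0,0,0],[0.2,0.04,0.02,0,0,0],[0.2,0.04,0.01,0,0,0]]]}}

```text
time: 16.18
position: [0.5181, -0.3908, 0.2637]
tool_rot: [0.996, 0.094, 0.0, 0.0]
ft_force: [-0.4, -0.3, 1.2]
grip_width: 0.0005
```

Emit:
{"fn": "drive_tool", "kwargs": {"plan": [[[0.1,0.02,0,0,0,0],[0.1,0.02,0,0,0,0],[0,0,0,0,0,0]]]}}

```text
time: 16.55
position: [0.5218, -0.3901, 0.2636]
tool_rot: [0.996, 0.094, -0.001, -0.0]
ft_force: [-4.1, -1.8, 1.2]
grip_width: 0.0006
```

Emit:
{"fn": "drive_tool", "kwargs": {"plan": [[[0.06,0.012,0,0,0,0],[0,0,0,0,0,0]]]}}

```text
time: 16.8
position: [0.5224, -0.3901, 0.2636]
tool_rot: [0.996, 0.094, -0.003, -0.0]
ft_force: [-8.0, -2.9, 3.4]
grip_width: 0.0004
```

Emit:
{"fn": "drive_tool", "kwargs": {"plan": [[[0.06,0.012,0,0,0,0],[0,0,0,0,0,0]]]}}

```text
time: 17.05
position: [0.5229, -0.3901, 0.2636]
tool_rot: [0.996, 0.094, -0.004, -0.001]
ft_force: [-11.5, -3.9, 5.6]
grip_width: 0.0002
```

Emit:
{"fn": "drive_tool", "kwargs": {"plan": [[[0.06,0.012,0,0,0,0],[0,0,0,0,0,0]]]}}

```text
time: 17.3
position: [0.5235, -0.3901, 0.2636]
tool_rot: [0.996, 0.094, -0.006, -0.001]
ft_force: [-15.4, -4.1, 5.7]
grip_width: 0.0003
```

Run:
```python
from fit import *
o=robot.get_obs();print(o["time"],o["position"],o["ft_force"])
cv2.imwrite("pics/s9.png",cv2.resize(camera("scene")[190:330,70:250,::-1],None,fx=4,fy=4))
```

```text
17.3 [ 0.5234849  -0.3901171   0.26363733] [-15.4362941   -4.07552358   5.70775128]
```

View pics/s9.png

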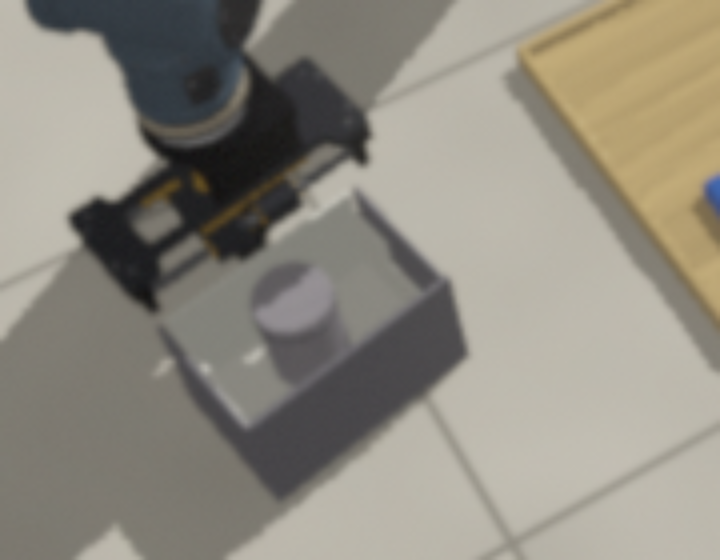

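The tub looks shut, and the force of about 15 N rising linearly fits pressing on the stop. I'll back off, go up and check.

Emit:
{"fn": "drive_tool", "kwargs": {"plan": [[[-0.3,-0.06,0,0,0,0],[-0.6,-0.12,0,0,0,0],[-0.9,-0.18,0,0,0,0],[-0.9,-0.18,0.6,0,0,0],[0,0,1,0,0,0],[0,0,1,0,0,0],[0,0,1,0,0,0],[0,0,1,0,0,0]]]}}

```text
time: 18.35
position: [0.459, -0.4025, 0.3806]
tool_rot: [0.996, 0.093, 0.001, 0.001]
ft_force: [1.4, -1.3, -0.1]
grip_width: 0.0006
```

Emit:
{"fn": "drive_tool", "kwargs": {"plan": [[[0,0,0.5,0,0,0],[0,0,0,0,0,0]]]}}

```text
time: 18.6
position: [0.4594, -0.4026, 0.3925]
tool_rot: [0.996, 0.093, 0.001, 0.001]
ft_force: [-0.1, 0.0, -0.1]
grip_width: 0.0007
```

Run:
```python
from fit import *
o=robot.get_obs();print(o["time"],o["position"],o["ft_force"])
p=np.array([0.58662066,-0.37797558,0.19299283,0.])
for t in (0,.05):
    p[3]=t
    for P in [tub(p,0,.075,.09),tub(p,0,-.075,.09),tub(p,.088,.075,.045),tub(p,.088,-.075,.045),bl(p,[-.055,.083,.1]),bl(p,[-.055,-.083,.1])]: print(t,np.round(proj("wrist",P,o),1))
w=camera("wrist")[:,:,::-1];cv2.imwrite("pics/w10.png",w)
s=camera("scene")[:,:,::-1];cv2.imwrite("pics/s10.png",s);cv2.imwrite("pics/s10c.png",cv2.resize(s[190:330,70:250],None,fx=4,fy=4))
```

```text
18.6 [ 0.459431   -0.40263992  0.39247209] [-0.10614766  0.02085507 -0.14965094]
0 [174.7 114.8]
0 [338.9 113.8]
0 [181.   24.4]
0 [331.5  23.5]
0 [166.7 114.9]
0 [346.9 113.8]
0.05 [175.1 119.9]
0.05 [338.5 118.9]
0.05 [180.   25.6]
0.05 [332.5  24.7]
0.05 [166.7 114.9]
0.05 [346.9 113.8]
```

View pics/w10.png

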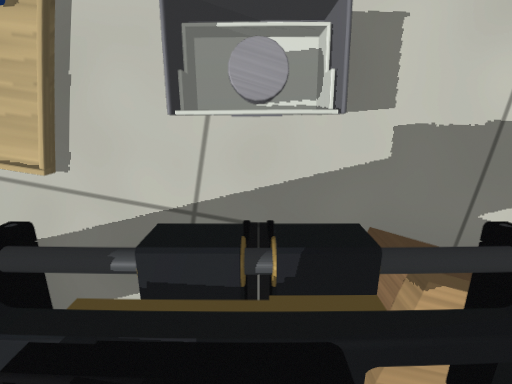

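View pics/s10.png

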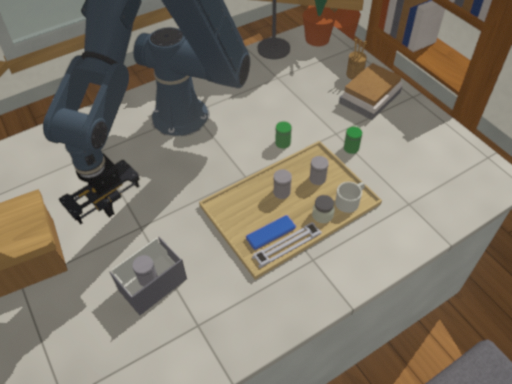

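View pics/s10c.png

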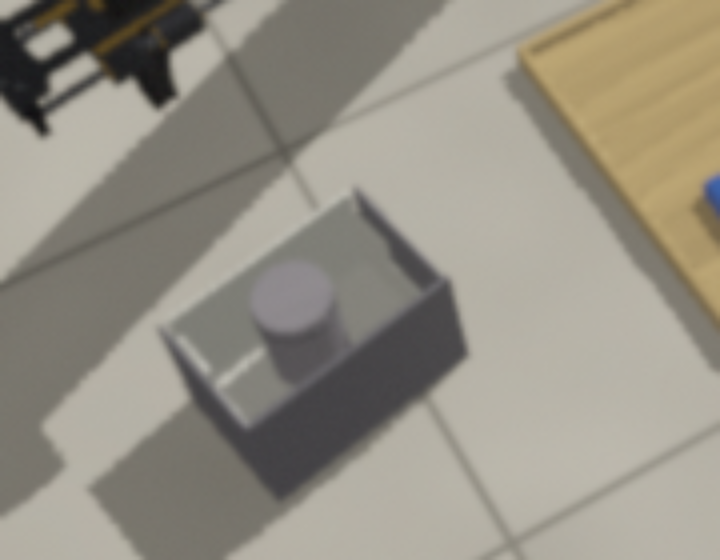

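The tub's front rim (row ~113) is flush with the case's side-wall fronts (row ~114), where shut predicts 114 and a 0.05 rad tilt predicts 119. The tin stands upright in it. The other two tins and all bystanders are unmoved, and the gripper is clear.

```bash
python3 -c "
from rig import robot
print(robot.hand_in())"
```

```text
the job is handed in; nothing more can be done
None
```

The heavy tin is in the bin's tub, the tub is pushed fully shut, and the job was handed in at about 18.7 s of the 72 s allowed.

- **Finding the tin:** I lifted the tin nearest the bin, at about (0.494, -0.047). It pulled about 4.5 N (about 0.46 kg), and a cork tin would pull at most 1.7 N. That settled it, so I never touched the other two.
- **Placing and shutting:** I lowered it along the tilted tub's axis, released it on contact with the floor, and pushed the front rim shut. I stopped at about 15 N against the stop.
- **Last checks:** The wrist view shows the rim flush with the case front, within about 2 px of where fully shut should be. The tin stands upright inside. In the scene view the other two tins stand on the tray and the laptop stand, wrist rest, teacup, jar and green look-alikes look unmoved. The wrist force was about zero with the gripper clear.
- **Disagreements:** The top camera put the lifted tin about 5 mm short in x. I corrected this from the wrist view before grasping. The tub rim also sat about 5 mm further in than I first estimated once the tin was released. No check failed.

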